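Close up the flight strips

ROBOT

A 6-joint arm with a two-finger parallel gripper is mounted at the origin on the work surface. World frame = base frame: x ahead of the robot, y to its left, z up, the work surface at z = 0. Lengths are in m, angles in rad, forces in N, time in s.
With the tool pointing down it reaches from about 0.375 to 0.975 m from the base axis. Payload 3.8 kg.
Tool frame: the origin (TCP) lies midway between the tips of the shut fingers; the grasp point (between the pads) lies 19 mm behind it; z points along the fingers, y is the line along which they close (so a half turn about z gives the same grasp; the last joint's range is limited). The gripper opens to 85 mm and grips with 20 to 120 N. Pads are 22 mm wide; open, the fingers measure 114 mm over their backs; the gripper's body (76 mm by 85 mm) begins 54 mm behind the grasp point. The pads swing forward as they close: fully open they stand 13 mm farther back than shut.
Start: joints at [1.21, 0.264, 1.604, -0, 1.274, -0.037], TCP at [0.215, 0.64, 0.231] pointing down, gripper open.
Joint ranges: [-2.63, 2.63], [-0.94, 2.18], [0.31, 2.57], [-1.31, 4.45], [0, 2.66], [-2.55, 2.55]. Speed limits (rad/s): [2.57, 2.57, 3.14, 3.14, 3.14, 3.14].

INTERFACE

Orientations are given as a rotation vector (axis times angle).
In Python, from workcell import bot gives the robot as it stands.
- The arm moves only by the tool step_arm, never from a script. Its argument "motion" is a list of rows, each a list of 5 numbers: the finger opening in cm, from 0 to 8.54, then the shift along the tool's x, y, z in cm, then the turn about the tool's z in degrees. In form: [[claw, dx, dy, dz, twist], ...]. A call has 1 to 20 rows; each row is the pose to reach, as a shift and turn from the pose commanded when the call began, along the tool's axes at that moment; what a row does not reach only later rows make up. A row lasts 1/10 s, in which the tool goes at most 50 mm and 8.59 degrees, less where a joint would pass 70% of its speed; a pose out of reach is approached as far as the arm can. A call with a gripper value outside its range is refused whole. The fingers move at their own pace and stop on an object; "force" is the grip in N (left out, the last holds). Time passes only in rows, so rows that repeat a pose let the fingers close. It gives the time, the measured TCP pose, the force, the opening and the grip force at its end, in the units of the state.
- bot.read_state(): the state, without advancing time (a new reading comes with each control period).
- bot.read_camera(name): name is "scene" or "top" or "wrist"; returns (picture, depth): 480x640x3 uint8, red, green, blue; 480x640 float32, m along the optical axis (not along the pixel's ray), 0 where there is no reading.
- bot.calibration(name): a dict with "mtx" (3x3 intrinsics, pixels), "origin" and "orientation" of the camera in the world; the wrist camera has in their place "T_tool_cam" (4x4, takes a point from camera to tool coordinates, whose origin is the TCP and whose axes are the flange's). Camera axes: x right, y up, looking along -z (the intrinsics and any distortion apply to the point x, -y, -z); pixel columns grow to the right and rows downward; lengths in m; the calibration is good to about 2 mm. A picture is of the moment at which its call begins: read the wrist's pose just before it. calibration takes no time and is no camera call.
- bot.finish_job(): hands the job in; it is judged then, once.
The state is a dict: "time": time; "q": joint angles; "joint_vel": joint speeds; "joint_torque": joint torques, N m; "tool_pos": TCP position; "tcp_rot": TCP orientation; "wrist_force": force on the tool from outside, world axes, zero at the start; "torque": the same for the moment, N m; "width": opening from 0.0 (shut) to 1.0 (fully open); "grip_force": force on a finger pad.
Only numpy, scipy, OpenCV 4.12 (cv2) and the standard library are available. Lean on these libraries where they do the work, as an engineer would, in place of code of your own. Each camera call takes 0.05 s, during which the arm holds its last target. There are 200 camera calls.

TASK

Use your fingertips to push the row of four touching strip holders along the strip bay from behind, all four together as one train, until the first is right up against the end stop and no gaps are left; then draw back clear. Only push: no holder may be lifted, pulled away from the row or sent shooting along the bay. Leave the lone fifth holder, which waits in the bay behind the row, where it is, and do not disturb the sharpener, tumbler, microphone base or ruler.

Things in the scene. Friction and masses are not known exactly. Their poses are not given: they have to be found in the camera images.
- strip_bay: the strip bay, a straight metal channel fixed to the desk. x runs along it towards the end stop, z up; origin on the desk, on its centre line. Floor plate 4 mm thick from x = -215 to +140 mm; side lips 12 mm above the floor, 10 mm thick, 104 mm apart inside. End stop: dark steel bar across it at x = 125 to 140 mm, its top 24 mm above the desk. The other end is open
- stop_face (a point): centre of the foot of the end stop's inner face, at floor level (strip_bay x = 125 mm, y = 0, z = 4 mm)
- holder_1: flight strip holder: flat oblong aluminium bar with a white paper strip on top, 26 mm along the bay (its x), 100 mm across (its y), 15 mm high; origin at the centre of its underside. First of the row of four, nearest the end stop; 50 to 95 mm short of it at the start. The four stand face to face, 40 to 85 g each, and slide on the floor plate
- holder_2: flight strip holder: flat oblong aluminium bar with a white paper strip on top, 26 mm along the bay (its x), 100 mm across (its y), 15 mm high; origin at the centre of its underside. Second of the row, touching holder_1
- holder_3: flight strip holder: flat oblong aluminium bar with a white paper strip on top, 26 mm along the bay (its x), 100 mm across (its y), 15 mm high; origin at the centre of its underside. Third of the row, touching holder_2
- holder_4: flight strip holder: flat oblong aluminium bar with a white paper strip on top, 26 mm along the bay (its x), 100 mm across (its y), 15 mm high; origin at the centre of its underside. Last of the row, on the side away from the end stop; its rear face (13 mm behind its origin) is free
- holder_waiting: flight strip holder: flat oblong aluminium bar with a white paper strip on top, 26 mm along the bay (its x), 100 mm across (its y), 15 mm high; origin at the centre of its underside. A fifth, lone holder in the same bay, behind the row with 70 to 85 mm of free floor between it and holder_4. It is waiting and stays where it is
- sharpener: yellow plastic pencil sharpener, loose, 50 x 30 x 30 mm high, beside the bay; origin at the centre of its underside. Bystander
- tumbler: smoked glass tumbler, loose, upright, 72 mm across the rim, 85 mm high, beside the bay; origin at the centre of its underside. Bystander
- mic_base: heavy chrome microphone base, loose, a round foot 110 mm across with a stub, 85 mm high, 0.9 kg; origin at the centre of its underside. Bystander
- ruler: steel ruler lying flat, loose, 300 x 28 x 2 mm, long side along its x; origin at the centre of its underside. Bystander
Things that resemble listed ones, but are neither listed nor needed, are in the scene too. What is shaped like the holder_2 but orange is not meant.

How it is judged:
By the outcome, as a careful person would: the job done as asked, in the order asked, and still so for the second after the job is handed in, with the robot touching nothing.
It also fails if it takes over 32 s, if anything falls off the work surface, if the arm or the gripper's body presses on something with over 40 N, if the wrist force passes 120 N, or if a joint passes its speed limit or range.

## Working session

There is one attempt and no reset: what is moved stays moved. The work goes in short steps, Python scripts to look and compute and a tool call to move; the robot and the scene stay as the last step left them, time stands still between calls to the robot, and variables do not carry over. Pictures are saved under pics/ and viewed, at most 10 in all, crops included, and the job is handed in when it is done.

Besides the shell and the picture viewer there is one more tool, called after "Request:" as name(argument=value, ...) on one line, values as JSON. step_arm: Moves the arm, as the interface text tells. Its arguments: {"type":"object","properties":{"motion":{"type":"array","items":{"type":"array","items":{"type":"number"}}},"force":{"type":"number"}},"required":["motion"]}

```bash
mkdir -p pics; cat > h.py <<'E'
import numpy as np, cv2
from workcell import bot
from scipy.spatial.transform import Rotation as R
def rot(o):
    o=np.array(o,float)
    if o.shape==(3,3): return o
    return R.from_rotvec(o).as_matrix() if o.size==3 else R.from_quat(o).as_matrix()
def cast(name,px,z):
    c=bot.calibration(name); K=np.array(c["mtx"]); px=np.atleast_2d(px).astype(float)
    d=np.c_[(px[:,0]-K[0,2])/K[0,0],-(px[:,1]-K[1,2])/K[1,1],-np.ones(len(px))]@rot(c["orientation"]).T
    o=np.array(c["origin"]); return o+d*((z-o[2])/d[:,2])[:,None]
E
python3 - <<'E'
from h import *
s=bot.read_state(); print({k:np.round(v,3).tolist() for k,v in s.items()})
for n in("top","scene"):
    p,d=bot.read_camera(n); cv2.imwrite(f"pics/{n}0.png",p[:,:,::-1]); np.save(f"{n}d.npy",d); print(n,bot.calibration(n))
E
```

```text
{'time': 0.0, 'q': [1.21, 0.265, 1.605, 0.0, 1.274, -0.037], 'joint_vel': [-0.001, 0.001, -0.001, -0.0, 0.002, -0.0], 'joint_torque': [-0.001, -51.51, -36.732, -0.0, 0.013, -0.0], 'tool_pos': [0.214, 0.639, 0.23], 'tcp_rot': [-0.506, -3.1, 0.004], 'wrist_force': [0.968, 0.7, 0.024], 'torque': [-0.05, 0.004, -0.012], 'grip_force': 0.0, 'width': 1.001}
top {'mtx': array([[434.50453582,   0.        , 326.54173685],
       [  0.        , 434.50453582, 242.02002593],
       [  0.        ,   0.        ,   1.        ]]), 'origin': array([ 0.53756319, -0.00245631,  1.0513785 ]), 'orientation': array([ 0.07915846, -0.03919524, -1.56596995])}
scene {'mtx': array([[518.25979726,   0.        , 315.59788931],
       [  0.        , 518.25979726, 235.07434943],
       [  0.        ,   0.        ,   1.        ]]), 'origin': array([1.12437245, 0.47809012, 0.92700629]), 'orientation': array([0.3517416 , 0.77159038, 2.21266865])}
```

View pics/top0.png

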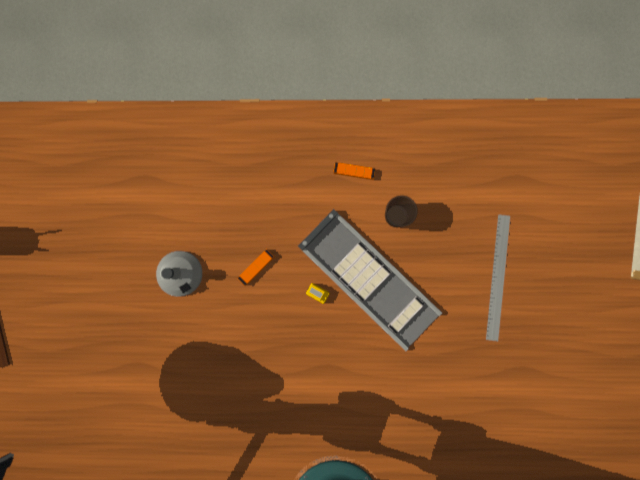

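View pics/scene0.png

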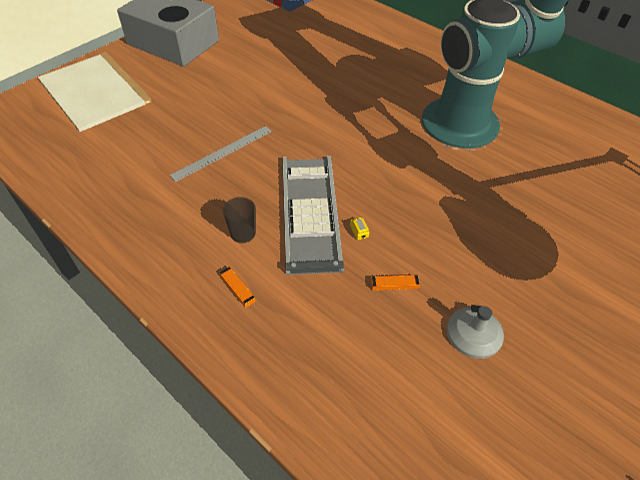

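The top view shows the bay running from its open end at about (425,330) up-left to the dark end stop at about (318,230). The row of four is at about (362,271) and the lone holder at about (406,315). The scene view agrees: row at (311,216), lone holder at (307,172), stop at (315,267). The orange bars, at (256,267) and (355,171) in the top view, are lookalikes. I'll measure the white patches and make the crop.

```bash
cat >> h.py <<'E'
def patches(p,name,z=0.019,amin=150):
    hsv=cv2.cvtColor(p,cv2.COLOR_RGB2HSV); m=((hsv[...,2]>165)&(hsv[...,1]<70)).astype(np.uint8)
    m=cv2.morphologyEx(m,cv2.MORPH_CLOSE,np.ones((5,5)))
    out=[]
    for c in cv2.findContours(m,0,2)[0]:
        if cv2.contourArea(c)>amin:
            w=cast(name,c[:,0,:],z)[:,:2]; r=cv2.minAreaRect((w*1000).astype(np.float32))
            out.append((cv2.minAreaRect(c)[0],np.array(r[0])/1000,r[1],r[2]))
    return out
E
python3 - <<'E'
from h import *
for n in("top","scene"):
    p=cv2.imread(f"pics/{n}0.png")[:,:,::-1].copy()
    for o in patches(p,n): print(n,np.round(o[0]),np.round(o[1],4),np.round(o[2],1),round(o[3],1))
# bay corners from top pic: grey low-saturation region
p=cv2.imread("pics/top0.png"); hsv=cv2.cvtColor(p,cv2.COLOR_BGR2HSV)
m=(hsv[...,1]<90).astype(np.uint8); m[:205]=0;m[355:]=0;m[:,:295]=0;m[:,446:]=0
m=cv2.morphologyEx(m,cv2.MORPH_OPEN,np.ones((5,5)))
cs=max(cv2.findContours(m,0,2)[0],key=cv2.contourArea); w=cast("top",cs[:,0,:],0.016)[:,:2]
r=cv2.minAreaRect((w*1000).astype(np.float32)); print("bay",r, cv2.boxPoints(r))
d=np.load("topd.npy"); 
crop=cv2.resize(p[200:360,285:455],None,fx=3.5,fy=3.5,interpolation=cv2.INTER_CUBIC); cv2.imwrite("pics/crop1.png",crop)
E
```

```text
top [406. 314.] [ 0.4459 -0.163 ] [26.4 81.7] 46.1
top [361. 271.] [ 0.5468 -0.0577] [104.   82.5] 46.2
top [636. 235.] [ 0.6346 -0.7004] [ 16.  165.8] 87.2
scene [489. 340.] [0.5435 0.4131] [85.4 46.8] 7.9
scene [310. 215.] [ 0.5442 -0.0608] [149.8 122.2] 46.2
scene [308. 178.] [ 0.464  -0.1444] [100.3 125.7] 43.4
scene [93. 90.] [ 0.6313 -0.8433] [310.3 198.1] 81.5
scene [66. 40.] [ 0.5766 -1.1943] [470.7 456.4] 44.0
bay ((529.0254516601562, -76.83332824707031), (353.752197265625, 125.03337860107422), 46.19667053222656) [[ 361.4749    -161.21523  ]
 [ 451.71402   -247.76146  ]
 [ 696.576        7.5485687]
 [ 606.3369      94.0948   ]]
```

View pics/crop1.png

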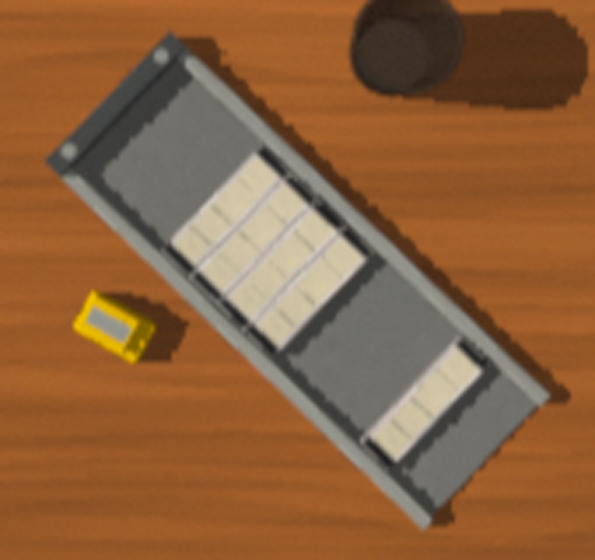

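The enlarged crop confirms it. The row is four touching white-strip holders at crop (268,250), top-view pixel (361,271), on the stop side. The single holder at crop (427,400), pixel (406,314), sits alone near the open end, so it is the waiting one. The orange bars are outside the bay and not meant. Next I work out the bay frame, the clearances and the move numbers.

```bash
cat >> h.py <<'E'
A=np.radians(46.2); u=np.array([np.cos(A),np.sin(A)]); v=np.array([-u[1],u[0]]); O=np.array([.529025,-.076833])+.0375*u
def bay(w): w=np.atleast_2d(w)[:,:2]-O; return np.c_[w@u,w@v]*1000
def goal(bx,by,z,yaw=True):
    s=bot.read_state(); M=rot(s["tcp_rot"]); T=np.r_[O+u*bx/1000+v*by/1000,z]
    x=M[:2,0]; best=[]
    for sg in(1,-1):
        t=sg*u; a=np.degrees(np.arctan2(x[0]*t[1]-x[1]*t[0],x@t)); best.append((round(-a,2),round(s["q"][5],3)))
    print("shift cm",np.round(M.T@(T-s["tool_pos"])*100,2),"twist options",best,"bay tcp",bay(s["tool_pos"]).round(1),"z",np.round(s["tool_pos"][2],4),"zaxis",M[:,2].round(4))
E
python3 - <<'E'
from h import *
p=cv2.imread("pics/top0.png")[:,:,::-1].copy()
for o in patches(p,"top")[:2]: print(bay(o[1]))
print("O",O,"tumbler",bay(cast("top",[401,212],.08)),"sharp",bay(cast("top",[318,293],.02)),bay(cast("top",[256,267],.02)))
goal(-102,0,.12)
E
```

```text
[[-157.22083729    0.31982006]]
[[-11.41800882   0.38344028]]
O [ 0.55498037 -0.04976699] tumbler [[  17.52693857 -154.98639588]] sharp [[ 25.62301862 108.16924037]] [[174.50363853 166.90730611]]
shift cm [-49.85 -63.7   11.14] twist options [(np.float64(115.25), np.float64(-0.037)), (np.float64(-64.75), np.float64(-0.037))] bay tcp [[261.7 722.6]] z 0.2301 zaxis [-7.0e-04 -1.9e-03 -1.0e+00]
```

Request:
step_arm(motion=[[5,-1,-1.3,0,2.3],[5,-2.5,-3.2,0,5.8],[5,-5,-6.4,0,11.5],[5,-8,-10.2,0,18.4],[5,-11,-14,0,25.4],[5,-14,-17.8,0,32.3],[5,-16.9,-21.7,0,39.2],[5,-19.9,-25.5,0,46.1],[5,-22.9,-29.3,0,53],[5,-25.9,-33.1,0,59.9],[5,-28.9,-36.9,0,66.8],[5,-31.9,-40.8,0,73.8],[5,-34.9,-44.6,0,80.7],[5,-37.9,-48.4,0,87.6],[5,-40.9,-52.2,0,94.5],[5,-43.9,-56.1,0,101.4],[5,-46.4,-59.2,0,107.2],[5,-48.4,-61.8,0,111.8],[5,-49.4,-63.1,0,114.1],[5,-49.85,-63.7,0,115.25]])

```text
time: 2.1
tool_pos: [0.4841, -0.124, 0.2309]
tcp_rot: [-2.892, -1.227, 0.001]
wrist_force: [-0.7, 0.3, 0.8]
width: 0.588
grip_force: 0.0
```

Request:
step_arm(motion=[[5,0,0,0,0],[5,0,0,0,0],[5,0,0,0,0]])

```text
time: 2.4
tool_pos: [0.4843, -0.1213, 0.2313]
tcp_rot: [-2.888, -1.235, -0.0]
wrist_force: [0.1, 0.4, 0.9]
width: 0.581
grip_force: 0.0
```

```bash
python3 - <<'E'
from h import *
s=bot.read_state(); print(s["time"],s["width"],s["q"],s["wrist_force"]); goal(-102,0,.005)
p,d=bot.read_camera("top"); cv2.imwrite("pics/top1.png",p[200:360,285:455,::-1].repeat(3,0).repeat(3,1))
p,d=bot.read_camera("wrist"); cv2.imwrite("pics/wrist1.png",p[:,:,::-1])
E
```

```text
2.4 0.5812621495495391 [-2.95564195e-01 -7.21710823e-02  1.97052768e+00  3.53406403e-04
  1.24350428e+00  4.66929899e-01] [0.10744419 0.35059333 0.92029627]
shift cm [-0.15  0.16 22.63] twist options [(np.float64(0.11), np.float64(0.467)), (np.float64(-179.89), np.float64(0.467))] bay tcp [[-100.6    1.5]] z 0.2313 zaxis [-2.e-04  4.e-04 -1.e+00]
```

View pics/wrist1.png

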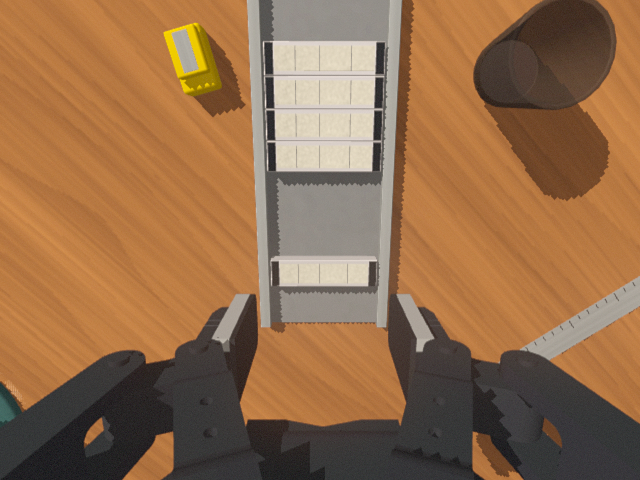

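The wrist view shows the bay straight ahead between the fingers. The row's rear edge is at about (325,171), the waiting holder's front edge at about (324,258), and the fingers are symmetric about the bay. I'll cross-check these from this second camera.

```bash
cat >> h.py <<'E'
def castw(s,px,z):
    c=bot.calibration("wrist"); K=np.array(c["mtx"]); T=np.array(c["T_tool_cam"]); M=rot(s["tcp_rot"]); px=np.atleast_2d(px).astype(float)
    d=np.c_[(px[:,0]-K[0,2])/K[0,0],-(px[:,1]-K[1,2])/K[1,1],-np.ones(len(px))]@(M@T[:3,:3]).T
    o=np.array(s["tool_pos"])+M@T[:3,3]; return o+d*((z-o[2])/d[:,2])[:,None]
E
python3 - <<'E'
from h import *
s=bot.read_state()
print("holders rear, front, waiting front/rear",bay(castw(s,[[325,171],[325,41],[324,258],[324,287]],.019)).round(1).tolist())
print("lips inner",bay(castw(s,[[272,300],[378,300],[259,10],[390,10]],.016)).round(1).tolist())
E
```

```text
holders rear, front, waiting front/rear [[-64.4, -1.0], [39.5, -0.6], [-144.2, -0.4], [-173.0, -0.5]]
lips inner [[-187.7, 49.7], [-187.4, -52.7], [62.7, 52.4], [62.9, -52.6]]
```

Request:
step_arm(motion=[[5,0,0.1,1,0],[5,-0.1,0.15,3,0],[5,-0.2,0.15,6,0],[5,-0.2,0.15,9.5,0],[5,-0.2,0.15,13,0],[5,-0.2,0.15,16,0],[5,-0.2,0.15,18,0],[5,-0.2,0.15,19.5,0],[5,-0.2,0.15,20.5,0],[5,-0.2,0.15,21.2,0],[5,-0.2,0.15,21.7,0],[5,-0.2,0.15,22.1,0],[5,-0.2,0.15,22.4,0],[5,-0.2,0.15,22.5,0],[5,-0.2,0.15,22.5,0],[5,-0.2,0.15,22.5,0]])

```text
time: 4.1
tool_pos: [0.4847, -0.1252, 0.0066]
tcp_rot: [2.889, 1.232, 0.001]
wrist_force: [-1.0, -0.7, -0.8]
width: 0.592
grip_force: 0.0
```

```bash
python3 - <<'E'
from h import *
s=bot.read_state(); print(s["time"],s["width"],s["wrist_force"]); goal(11,0,.005)
for n in("wrist","scene"):
    p,d=bot.read_camera(n)
    cv2.imwrite(f"pics/{n}2.png",p[:,:,::-1])
p=cv2.imread("pics/scene2.png")[130:290,230:410]; cv2.imwrite("pics/scene2c.png",cv2.resize(p,None,fx=3.5,fy=3.5))
E
```

```text
4.1 0.5915612484975129 [-0.98248547 -0.73769542 -0.79562576]
shift cm [11.41 -0.15  0.17] twist options [(np.float64(-0.01), np.float64(0.462)), (np.float64(179.99), np.float64(0.462))] bay tcp [[-103.1   -1.5]] z 0.0066 zaxis [ 7.e-04 -2.e-04 -1.e+00]
```

View pics/scene2c.png

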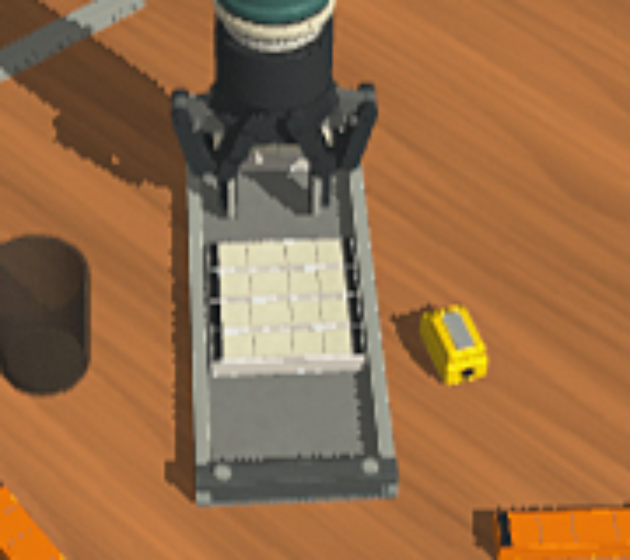

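The crop shows both fingers inside the channel, tips just above the floor at crop (230,212) and (318,210). They are behind the row's rear edge at crop y≈240 and touch nothing. I'll start the slow approach and push.

Request:
step_arm(motion=[[5,0.3,0,0,0],[5,0.7,0,0,0],[5,1.1,0,0,0],[5,1.5,0,0,0],[5,1.8,0,0,0],[5,2.05,0,0,0],[5,2.2,0,0,0],[5,2.35,0,0,0],[5,2.45,0,0,0],[5,2.55,0,0,0],[5,2.65,0,0,0],[5,2.75,0,0,0],[5,2.85,0,0,0],[5,2.95,0,0,0],[5,3.05,0,0,0],[5,3.2,0,0,0],[5,3.35,0,0,0],[5,3.45,0,0,0],[5,3.5,0,0,0],[5,3.5,0,0,0]])

```text
time: 6.2
tool_pos: [0.5087, -0.0997, 0.0063]
tcp_rot: [-2.89, -1.233, -0.0]
wrist_force: [-2.0, -0.7, 1.3]
width: 0.587
grip_force: 0.7
```

```bash
python3 - <<'E'
from h import *
s=bot.read_state(); print(s["time"],s["width"],s["wrist_force"]); goal(10.5,0,.006)
p,d=bot.read_camera("top"); cv2.imwrite("pics/top3.png",p[:,:,::-1])
for o in patches(p,"top"): print(np.round(o[0]),bay(o[1]).round(1),np.round(o[2],1),round(o[3],1))
p,d=bot.read_camera("scene"); cv2.imwrite("pics/scene3.png",p[:,:,::-1])
p=p[130:290,230:410,::-1]; cv2.imwrite("pics/scene3c.png",cv2.resize(p,None,fx=3.5,fy=3.5))
E
```

```text
6.2 0.5867656584862686 [-2.0260042  -0.69094044  1.30182143]
shift cm [ 7.86 -0.11  0.03] twist options [(np.float64(0.0), np.float64(0.523)), (np.float64(-180.0), np.float64(0.523))] bay tcp [[-68.1  -1.1]] z 0.0063 zaxis [ 0.e+00  1.e-04 -1.e+00]
[359. 276.] [[-15.3  10.6]] [146.9  92.1] 29.9
[636. 235.] [[-414.5 -507.8]] [ 16.  165.8] 87.2
```

View pics/scene3c.png

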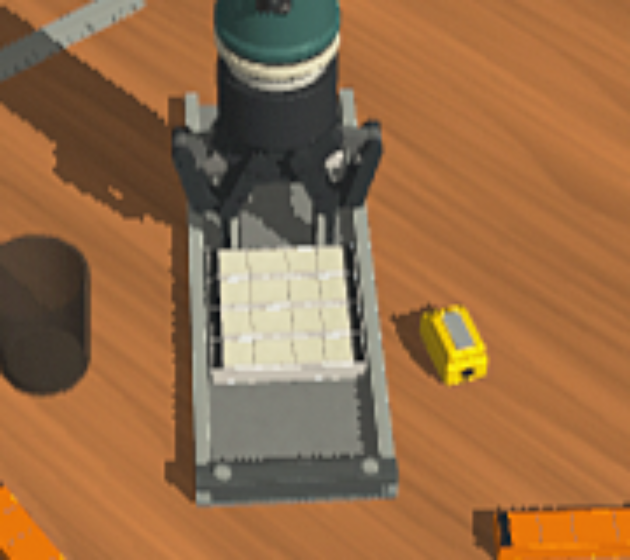

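The row's front edge went from crop y≈378 to 384, still square and tight, and both fingers touch its rear. I'll keep pushing slowly.

Request:
step_arm(motion=[[5,0.1,0,0,0],[5,0.25,0,0,0],[5,0.45,0,0,0],[5,0.7,0,0,0],[5,0.95,0,0,0],[5,1.2,0,0,0],[5,1.45,0,0,0],[5,1.7,0,0,0],[5,1.95,0,0,0],[5,2.2,0,0,0],[5,2.45,0,0,0],[5,2.7,0,0,0],[5,2.95,0,0,0],[5,3.2,0,0,0],[5,3.45,0,0,0],[5,3.7,0,0,0],[5,3.95,0,0,0],[5,4.15,0,0,0],[5,4.3,0,0,0],[5,4.4,0,0,0]])

```text
time: 8.3
tool_pos: [0.5392, -0.0679, 0.0063]
tcp_rot: [2.89, 1.233, 0.0]
wrist_force: [-1.2, -1.3, 0.7]
width: 0.58
grip_force: 1.1
```

Request:
step_arm(motion=[[5,0.1,0,0,0],[5,0.25,0,0,0],[5,0.4,0,0,0],[5,0.6,0,0,0],[5,0.8,0,0,0],[5,1,0,0,0],[5,1.2,0,0,0],[5,1.4,0,0,0],[5,1.6,0,0,0],[5,1.8,0,0,0],[5,2,0,0,0],[5,2.2,0,0,0],[5,2.35,0,0,0],[5,2.5,0,0,0],[5,2.6,0,0,0],[5,2.7,0,0,0],[5,2.75,0,0,0],[5,2.75,0,0,0]])

```text
time: 10.1
tool_pos: [0.5582, -0.0481, 0.0063]
tcp_rot: [-2.89, -1.232, -0.0]
wrist_force: [-1.7, -0.1, 1.5]
width: 0.58
grip_force: 0.7
```

```bash
python3 - <<'E'
from h import *
s=bot.read_state(); print(s["time"],s["width"],s["wrist_force"],s["wrist_force"][:2]@u); goal(10.5,0,.006)
p,d=bot.read_camera("scene"); cv2.imwrite("pics/scene4.png",p[:,:,::-1])
p=p[130:290,230:410,::-1]; cv2.imwrite("pics/scene4c.png",cv2.resize(p,None,fx=3.5,fy=3.5))
E
```

```text
10.1 0.5799698476710928 [-1.7200378  -0.08056133  1.47544097] -1.2486583840932501
shift cm [ 0.71 -0.12  0.03] twist options [(np.float64(-0.0), np.float64(0.634)), (np.float64(180.0), np.float64(0.634))] bay tcp [[ 3.4 -1.2]] z 0.0063 zaxis [ 1.e-04  1.e-04 -1.e+00]
```

View pics/scene4c.png

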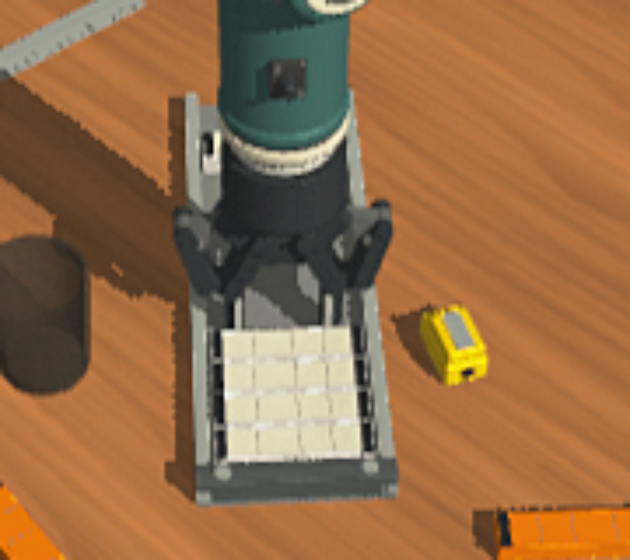

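The row stays square and tight with a few mm left to the stop, its front edge at crop y≈460 going behind the bar. Next comes a creep forward, watching the force.

Request:
step_arm(motion=[[5,0.05,0,0,0],[5,0.12,0,0,0],[5,0.2,0,0,0],[5,0.28,0,0,0],[5,0.35,0,0,0],[5,0.4,0,0,0],[5,0.4,0,0,0]])

```text
time: 10.85
tool_pos: [0.561, -0.0452, 0.0063]
tcp_rot: [2.89, 1.233, 0.0]
wrist_force: [-0.8, -1.0, 1.2]
width: 0.584
grip_force: 0.8
```

Request:
step_arm(motion=[[5,0.05,0,0,0],[5,0.1,0,0,0],[5,0.15,0,0,0],[5,0.15,0,0,0]])

```text
time: 11.25
tool_pos: [0.562, -0.0442, 0.0063]
tcp_rot: [-2.89, -1.233, -0.0]
wrist_force: [-1.2, -2.3, -0.4]
width: 0.588
grip_force: 0.9
```

Force is unchanged (under 3 N), so no stop contact yet.

Request:
step_arm(motion=[[5,0.05,0,0,0],[5,0.1,0,0,0],[5,0.1,0,0,0]])

```text
time: 11.55
tool_pos: [0.5624, -0.0437, 0.0063]
tcp_rot: [2.889, 1.233, -0.001]
wrist_force: [-2.6, -3.5, 1.8]
width: 0.588
grip_force: 2.0
```

Request:
step_arm(motion=[[5,0.05,0,0,0],[5,0.1,0,0,0],[5,0.1,0,0,0]])

```text
time: 11.85
tool_pos: [0.5624, -0.0437, 0.0063]
tcp_rot: [2.889, 1.233, -0.004]
wrist_force: [-4.0, -6.5, 3.4]
width: 0.59
grip_force: 3.8
```

The TCP has stalled while the force climbs to about 8 N, so the row is on the stop. I'll press a bit more to close any gaps, then look before drawing back.

Request:
step_arm(motion=[[5,0.05,0,0,0],[5,0.1,0,0,0],[5,0.15,0,0,0],[5,0.15,0,0,0],[5,0.15,0,0,0]])

```text
time: 12.35
tool_pos: [0.5624, -0.0437, 0.0063]
tcp_rot: [2.888, 1.233, -0.007]
wrist_force: [-7.1, -8.9, 6.4]
width: 0.588
grip_force: 6.3
```

```bash
python3 - <<'E'
from h import *
s=bot.read_state(); print(s["time"],s["wrist_force"],s["wrist_force"][:2]@u); goal(-45,0,.006)
E
```

```text
12.35 [-7.07680375 -8.85556753  6.37337115] -11.289757850457052
shift cm [-5.45 -0.12  0.05] twist options [(np.float64(0.05), np.float64(0.647)), (np.float64(-179.95), np.float64(0.647))] bay tcp [[ 9.5 -1.1]] z 0.0063 zaxis [-0.0039 -0.0027 -1.    ]
```

It is seated firmly at about 11 N. I'll draw back gently, then go up and clear.

Request:
step_arm(motion=[[5,-0.1,0,0,0],[5,-0.2,0,0,0],[5,-0.3,0,0,0],[5,-0.4,0,0,0],[5,-0.5,0,0,0],[5,-0.7,0,0,0],[5,-1,0,0,0],[5,-1.5,0,0,0],[5,-2.1,0,0,0],[5,-2.8,0,0,0],[5,-3.5,0,0,0],[5,-4.2,0,0,0],[5,-4.8,0,0,0],[5,-5.2,0,0,0],[5,-5.5,0,0,0],[5,-5.5,0,0,0]])

```text
time: 13.95
tool_pos: [0.526, -0.0817, 0.0063]
tcp_rot: [-2.89, -1.232, 0.0]
wrist_force: [0.6, 0.5, 0.6]
width: 0.581
grip_force: 0.0
```

Request:
step_arm(motion=[[5,0,0,-0.5,0],[5,0,0,-1.5,0],[5,0,0,-3.5,0],[5,0,0,-6.5,0],[5,0,0,-10,0],[5,0,0,-14,0],[5,0,0,-18,0],[5,0,0,-21,0],[5,-2,0,-23,0],[5,-5,0,-23,0],[5,-8.5,0,-23,0],[5,-12,0,-23,0],[5,-14,0,-23,0],[5,-14.5,0,-23,0],[5,-14.5,0,-23,0],[5,-14.5,0,-23,0],[5,-14.5,0,-23,0]])

```text
time: 15.65
tool_pos: [0.4266, -0.1854, 0.2364]
tcp_rot: [-2.889, -1.234, -0.001]
wrist_force: [-0.5, -0.0, -0.6]
width: 0.583
grip_force: 0.0
```

```bash
python3 - <<'E'
from h import *
s=bot.read_state(); print(s["time"],s["wrist_force"]); goal(-100,0,.2)
p,d=bot.read_camera("wrist"); cv2.imwrite("pics/wrist5.png",p[:,:,::-1])
p,d=bot.read_camera("scene"); cv2.imwrite("pics/scene5.png",p[:,:,::-1])
p=p[130:290,230:410,::-1]; cv2.imwrite("pics/scene5c.png",cv2.resize(p,None,fx=3.5,fy=3.5))
E
```

```text
15.65 [-0.45106587 -0.00665986 -0.5911924 ]
shift cm [ 8.67 -0.11  3.65] twist options [(np.float64(0.06), np.float64(0.299)), (np.float64(-179.94), np.float64(0.299))] bay tcp [[-186.8   -1.2]] z 0.2364 zaxis [ 3.e-04  2.e-04 -1.e+00]
```

View pics/wrist5.png

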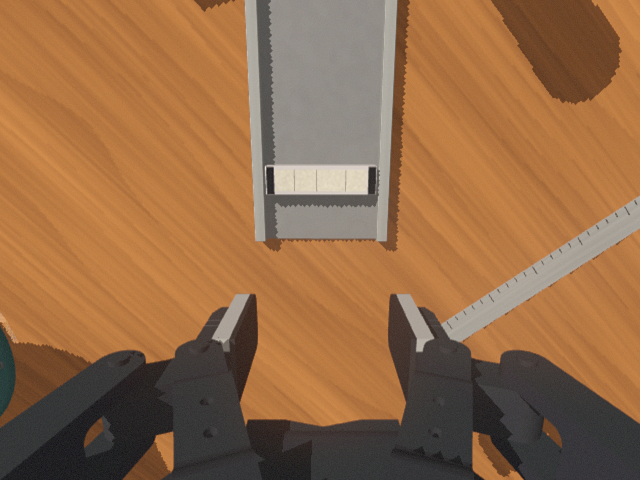

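View pics/scene5c.png

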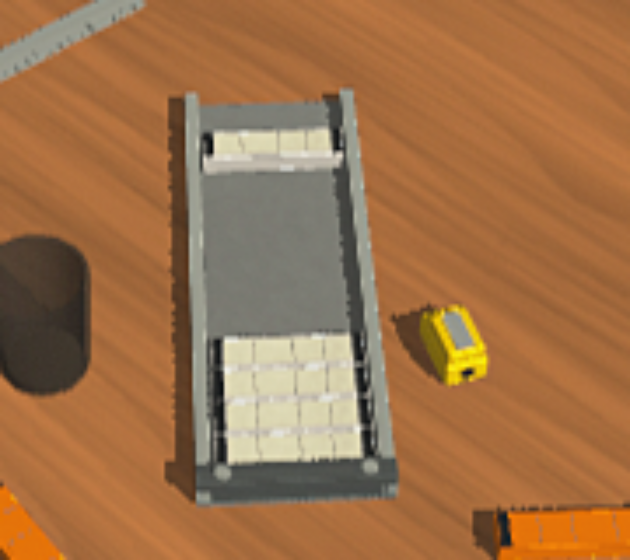

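The wrist view shows the waiting holder square at (321,180), undisturbed. The scene crop shows the four tight against the stop, front edge at y≈463 meeting the bar, rear at y≈335. I'll do a last numeric check, then hand in.

```bash
python3 - <<'E'
from h import *
p,d=bot.read_camera("top")
ok=False
for o in patches(p,"top"):
    b=bay(o[1])[0]; print(np.round(o[0]),b.round(1),np.round(o[2],1),round(o[3],1))
    if abs(b[0]-73)<4 and abs(b[1])<4 and max(o[2])<107: ok=True
for c in ([401,212],[318,293]): print(np.abs(p.astype(int)-cv2.imread("pics/top0.png")[:,:,::-1])[c[1]-20:c[1]+20,c[0]-20:c[0]+20].mean())
if ok: print(bot.finish_job())
E
```

```text
[542. 449.] [-584.5    6.6] [48. 26.] 70.4
[452. 402.] [-370.2   72.6] [42.1 26.8] 71.4
[465. 359.] [-324.5  -20.2] [ 45.7 161.1] 62.5
[406. 314.] [-157.2    0.3] [26.6 81.7] 46.2
[336. 247.] [71.1  0.6] [100.   83.5] 46.5
[636. 235.] [-414.5 -507.8] [ 16.  165.8] 87.2
1.9820833333333334
2.429375
the job is handed in; nothing more can be done
None
```

The row of four is pushed up against the end stop with no visible gaps; the lone fifth holder, sharpener and tumbler have not moved, and nothing came near the microphone base or ruler. The arm is drawn back clear and the job was handed in after about 16 s.

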